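# Clip a bag arm onto the blood-bag stand

## Task

Fit the narrow-jawed bag arm to the table stand: press its open jaw sideways onto the springy post, well above the stop collar, until it snaps fully home, then slide it down the post until it sits right down on the collar with its web between the collar's two lugs, and let go. Be gentle: do not bend the post far over, and do not push the collar down from the height it is set to. Leave the wide-jawed arm and everything else on the table where they are.

Things in the scene. Friction and masses are not known exactly. Their poses are not given: they have to be found in the camera images.
- bag_arm: The arm to fit: grey plastic, 70 to 110 g, 34 mm tall, lying right way up. An open C jaw for a 12 mm post at one end, a small upturned hook at the other, an upright web 12 mm thick and 30 mm tall between. Origin: on the jaw's bore axis (the post's axis when fully home), at the underside, level with the web's. z up along the bore, +x out of the jaw's opening; web x -12 to -100, hook to -135 mm.
- bag_arm_mouth (a point): Mouth of the C jaw: 13 mm ahead of the bore axis (+x), 17 mm above the underside. The jaw is 24 mm wide over all; flared lead-ins open to about 19 mm here and narrow to an 8 mm gap between two sprung lips. A push of about 10 to 15 N spreads the lips over the 12 mm post; they close behind it. Once on, the jaw grips the post, stays where it is put and slides along with 2 to 4 N of drag.
- bag_arm_grip (a point): Grip point on the bag arm's web: midway in its thickness, 70 mm from the bore axis (x = -70 mm), 20 mm above the underside; axes as bag_arm. Grip across y on the flat sides, with 60 N or more: a light grip lets the arm slip or pitch when it is pushed.
- stand: The stand, fixed to the table: round grey foot 140 mm across, 20 mm high, with an upright polished steel post 12 mm thick. Origin: on the post's axis at the table top. Its -x side is the side of the collar's lugs, so a fitted arm has the same heading (same x axis) as the stand.
- post_boss (a point): Rubber boss in the foot, 31 mm above the table, in which the post is held springily every way (about 38 N m per rad: 0.5 to 0.8 N per mm where the jaw goes on). It stands upright when let alone. Pushed, it leans away, so the jaw must go on some 5 to 20 mm beyond where the post stood before the lips snap over; the post then springs back into the jaw. A lean of 40 mm at the top is too far.
- post_top (a point): Top of the black ball knob (26 mm across) that ends the post, on its axis, 346 mm above the table. The jaw cannot pass over the knob; the post is bare between the collar and 320 mm height. It leans with the post.
- collar_seat (a point): Centre of the top face of the black stop collar on the post (34 mm across, 14 mm thick), on the post's axis, 205 to 250 mm above the table, different each time. Axes as stand. The arm's underside rests on this face when it is right down. The collar is held only by its clamp's friction: pressed with more than about 18 N it slips down the post.
- collar_slot (a point): Middle of the slot between the collar's two lugs, 20 mm from the post's axis on the -x side, at the height of the lugs' tops, 8 mm above the collar's top face. The slot is 16 mm wide, open above and outward; the lugs reach from 16 to 25 mm from the axis. The web, 12 mm thick, goes down between them; an arm turned wrongly stops on top of the lugs.
- wide_arm: Bystander: a similar grey arm whose jaw is for a 25 mm pole (37 mm wide); does not fit this post, to be left alone. Origin and axes as bag_arm.
- tape_roll: Bystander: roll of paper tape, 72 mm across, 19 mm high, flat on the table; origin under its centre.
- loose_tube: Bystander: a capped blood tube lying on the table, 103 mm long; origin on the table near its middle.
- marker_pen: Bystander: black pen lying on the table, 130 mm long, 13 mm thick.
- swab_jar: Bystander: amber jar 60 mm across, 85 mm high; origin under its centre.
- tube_stripper: Bystander: steel roller pliers lying on the table, about 180 mm long; origin near the middle.
Not all that is in view belongs to the job. What is shaped like the bag_arm but green is not meant.

How it is judged (in metres and radians):
On the way:
1. the jaw is snapped fully home on the post, clear above the collar's lugs (z of bag_arm in the frame of collar_seat above 0.009 m and x of bag_arm in the frame of post_top between -0.004 and 0.004 m and y of bag_arm in the frame of post_top between -0.004 and 0.004 m and angle between bag_arm's own z axis and vertical below 0.26 rad), for 0.1 s.
At the end, for the whole second after the job is handed in: The bag arm stands level on the collar: bore within 3 mm of the post's axis, underside within 3 mm of the collar's top face, web between the lugs (same heading as the stand within 10 degrees), tilted less than 8 degrees, at rest; the collar is within 5 mm of where it was at the start (horizontal distance between bag_arm and collar_seat below 0.003 m and z of bag_arm in the frame of collar_seat between -0.003 and 0.003 m and angle between the x axis of bag_arm and the x axis of collar_seat, either way round below 0.17 rad and x of bag_arm_grip in the frame of collar_seat below -0.05 m and angle between bag_arm's own z axis and vertical below 0.14 rad and distance of collar_seat from where it was at the start of the episode below 0.005 m and linear speed of bag_arm below 0.02 m/s); the robot touches nothing.
It fails at once if the post was bent far over (its top moved more than 42 mm) (distance of post_top from where it was at the start of the episode above 0.042 m).
It fails at once if the wide-jawed arm or another thing on the table was moved more than 25 mm (distance of any of wide_arm, tape_roll, loose_tube, marker_pen, swab_jar, tube_stripper from where it was at the start of the episode above 0.025 m).
It also fails if it takes over 54 s, if anything falls off the work surface, if the arm or the gripper's body presses on something with over 40 N, if the wrist force passes 120 N, or if a joint passes its speed limit or range.

## Robot

A 6-joint arm with a two-finger parallel gripper is mounted at the origin on the work surface. World frame = base frame: x ahead of the robot, y to its left, z up, the work surface at z = 0. Lengths are in mm, angles in rad, forces in N, time in s.
With the tool pointing down it reaches from about 350 to 775 mm from the base axis. Payload 7.3 kg.
Tool frame: the origin (TCP) lies on the centre line of the jaws, within the pads' length; the fingertips stand 22 mm ahead of it and the grasp point (between the pads) lies 3 mm ahead of it; z points along the fingers, y is the direction in which the jaws open and shut (so a half turn about z gives the same grasp; the last joint's range is limited). The gripper opens to 92 mm and grips with 3 to 60 N. Pads are 19 mm wide; open, the fingers measure 130 mm over their backs; the gripper's body (75 mm by 190 mm) begins 47 mm behind the grasp point.
Start: joints at [-1.439, 0.342, 1.524, -0, 1.275, -0.146], TCP at [143.998, -504.883, 248.741] pointing down, gripper open.
Joint ranges: [-2.53, 2.53], [-0.77, 2.02], [0.04, 2.7], [-1, 4.14], [0.28, 2.66], [-3.11, 3.11]. Speed limits (rad/s): [2.57, 2.57, 3.14, 3.14, 3.14, 3.14].

## Interface

Orientations are given as [roll, pitch, yaw] about the fixed x, y, z axes, in that order (R = Rz(yaw) Ry(pitch) Rx(roll)).
In Python, from plant import get_obs, capture, bot, spot_in gives the robot as it stands.
- The arm moves only by the shell command python3 -m handwheel 'ROWS' [OPENING]. ROWS is JSON, a list of rows, each a list of 2 entries, a list of its own where there are three numbers: the shift along the world's x, y, z in mm, then the turn, a rotation vector about the world's x, y, z in rad. In form: [[[x, y, z], [wx, wy, wz]], ...]. A call has 1 to 12 rows; each row shifts and turns the commanded pose from where the row before left it; what a row does not reach is not made up. A row lasts 1/8 s, in which the tool goes at most 62.5 mm and 10.7 degrees, less where a joint would pass 70% of its speed; a pose out of reach is approached as far as the arm can. A call is refused whole if a number of a shift passes 62.5 or a number of a turn 0.188, either way. A call with a gripper value outside its range is refused whole. OPENING is the closure, from 0 (fully open) to 1 (shut), set as the call begins (- or left out, the last holds). The fingers move at their own pace and stop on an object; the grip force is fixed at half the most. Time passes only in rows, so rows that do not move let the fingers close. It gives the time, the measured TCP pose, the force and the opening at its end, in the units of the state.
- get_obs(): the state, without advancing time (a new reading comes with each control period).
- capture(name): name is "scene" or "top"; returns a dict with "img" (480x640x3 uint8, red, green, blue), "fx", "fy", "cx", "cy" (pixels), "cam_to_world" (4x4, takes a point from camera to world coordinates). Camera axes: x right, y up, looking along -z (the intrinsics and any distortion apply to the point x, -y, -z); pixel columns grow to the right and rows downward; lengths in mm; the calibration is good to about 2 mm. A picture is of the moment at which its call begins. There is no depth.
- bot.close_job(): hands the job in, once; it reports no verdict.
Trained networks look in the newest picture that a camera, given by its name, has taken for a name from the list of things; names that differ only in an ending like _2 or _b are one class to them, and where a whole thing is asked for, a point or a joint stands for the part that bears it (a point fixed in the world has none). Each returns a list of dicts, best first, with "score" (0 to 1); they miss things now and then, are a little off and sometimes report something else, mostly with a low value. They report only what shows in the picture. A call takes as long as a camera call. They do not tell look-alikes from the thing itself.
- spot_in(thing, camera): "xyz" ([x, y, z] in mm, in the coordinates of the camera as it stood for that picture, good to about 4 mm: the middle of the surface that is visible of it).
The state is a dict: "time": time; "joint_positions": joint angles; "dq": joint speeds; "tau": joint torques, N m; "tool_pos": TCP position; "tcp_rot": TCP orientation; "contact_force": force on the tool from outside, world axes, zero at the start; "moment": the same for the moment, N m; "grip_width": finger opening in mm.
Only numpy, scipy, OpenCV 4.12 (cv2) and the standard library are available. Lean on these libraries where they do the work, as an engineer would, in place of code of your own. Each camera call takes 0.05 s, during which the arm holds its last target. There are 200 camera calls.

## Working session

There is one attempt and no reset: what is moved stays moved. The work goes in short steps, Python scripts to look and compute and a shell command to move; the robot and the scene stay as the last step left them, time stands still between calls to the robot, and variables do not carry over. Pictures are saved under pics/ and viewed, about 8 in all and at most 12, crops included, and the job is handed in when it is done.

```bash
mkdir -p pics; ls; cat > h.py <<'E'
import numpy as np, cv2, json
from plant import get_obs, capture, bot, spot_in
def snap(cam,fn=None):
    c=capture(cam)
    if fn: cv2.imwrite('pics/'+fn,c['img'][:,:,::-1])
    return c
def proj(c,p):
    T=np.linalg.inv(np.array(c['cam_to_world'])); q=T[:3,:3]@np.array(p,float)+T[:3,3]
    return np.array([c['cx']+c['fx']*q[0]/-q[2], c['cy']-c['fy']*q[1]/-q[2]])
def ray(c,u,v):
    T=np.array(c['cam_to_world']); d=T[:3,:3]@np.array([(u-c['cx'])/c['fx'],-(v-c['cy'])/c['fy'],-1]); return T[:3,3],d
def onz(c,u,v,z):
    o,d=ray(c,u,v); return o+d*(z-o[2])/d[2]
def tri(c1,p1,c2,p2):
    o1,d1=ray(c1,*p1);o2,d2=ray(c2,*p2)
    A=np.array([d1,-d2]).T; s=np.linalg.lstsq(A,o2-o1,rcond=None)[0]
    a=o1+s[0]*d1;b=o2+s[1]*d2
    return (a+b)/2,np.linalg.norm(a-b)
E
python3 - <<'E'
from h import *
np.set_printoptions(precision=1,suppress=True)
cs={k:snap(k,k+'0.png') for k in('scene','top')}
for k,c in cs.items():
    print(k,c.keys(),c['fx'],c['fy'],c['cx'],c['cy'],np.array(c['cam_to_world']).tolist())
    T=np.array(c['cam_to_world'])
    for n in['bag_arm','bag_arm_mouth','bag_arm_grip','stand','post_top','collar_seat','collar_slot','post_boss','wide_arm']:
        for r in spot_in(n,k)[:3]:
            p=T[:3,:3]@np.array(r['xyz'])+T[:3,3]; print(n,round(r['score'],2),p,proj(c,p))
print(get_obs())
E
```

```text
pics
scene dict_keys(['img', 'fx', 'fy', 'cx', 'cy', 'cam_to_world']) 620.389999656484 620.389999656484 323.0035807706482 236.16966232321843 [[-0.0941726985001952, -0.6755028674156005, 0.731318931089913, 1580.6837157690163], [0.9955540115721818, -0.06247599918138096, 0.07049084741173117, 144.6814670191597], [-0.0019268886130781894, 0.7347058089055711, 0.6783831229185193, 1158.2819850816986], [0.0, 0.0, 0.0, 1.0]]
bag_arm 0.78 [538.  283.6  32.2] [420.6 290. ]
bag_arm 0.71 [395.5 -23.   24.8] [303.  244.3]
bag_arm_mouth 0.71 [542.6 289.8  28.4] [423.1 292.7]
bag_arm_mouth 0.66 [392.5 -21.9  24.1] [303.5 243.8]
bag_arm_mouth 0.3 [401.2 457.6  61.5] [489.3 247.4]
bag_arm_grip 0.94 [396.9 -23.8  21.5] [302.6 245.6]
bag_arm_grip 0.8 [535.8 290.   29.7] [423.1 290.2]
bag_arm_grip 0.54 [ 697.8 -371.4   14.5] [140.7 326.2]
stand 0.68 [ 599.4 -223.    19.2] [212. 298.]
post_top 0.75 [ 600.3 -225.3  240.4] [198.4 231.2]
collar_seat 0.78 [ 605.6 -221.9  242.5] [199.2 232.2]
collar_seat 0.46 [540.4 285.7  27.5] [421.3 292.1]
collar_slot 0.45 [ 600.1 -225.8  239.5] [198.3 231.4]
post_boss 0.91 [ 
[... 840 characters left out ...]
410.7 227.7]
post_top 0.88 [ 592.6 -222.6  241.7] [427.6 219.5]
collar_seat 0.58 [ 691.5 -372.2   10.1] [463.5 192.4]
collar_seat 0.56 [ 588.4 -217.5  241.2] [425.5 221.2]
collar_slot 0.44 [ 586.9 -217.7  238.5] [425.3 221.9]
post_boss 0.73 [ 408.  -247.2   18.8] [420.4 292.5]
wide_arm 0.74 [537.1  96.3  29.4] [297.6 245.3]
{'time': 1.0, 'joint_positions': array([-1.4,  0.3,  1.5,  0. ,  1.3, -0.1]), 'dq': array([-0.,  0., -0., -0., -0., -0.]), 'tau': array([  0. , -43.1, -24.4,   0.1,   0. ,  -0. ]), 'tool_pos': array([ 144. , -504.9,  248.8]), 'tcp_rot': array([ 3.1, -0. ,  0.3]), 'contact_force': array([ 0.1,  0. , -0. ]), 'moment': array([-0., -0.,  0.]), 'grip_width': 91.62002543311516}
```

View pics/scene0.png

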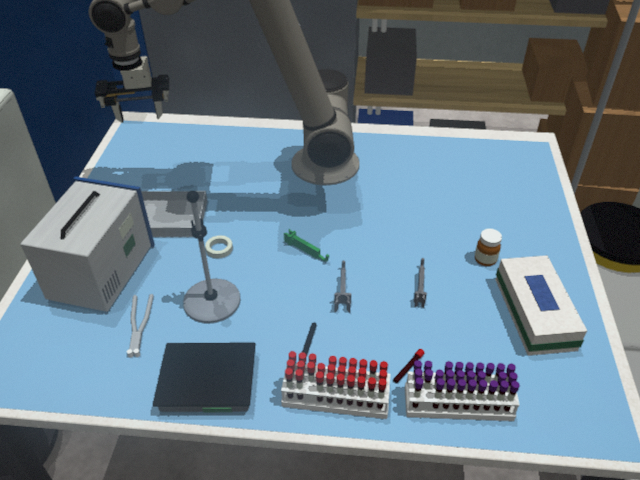

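View pics/top0.png

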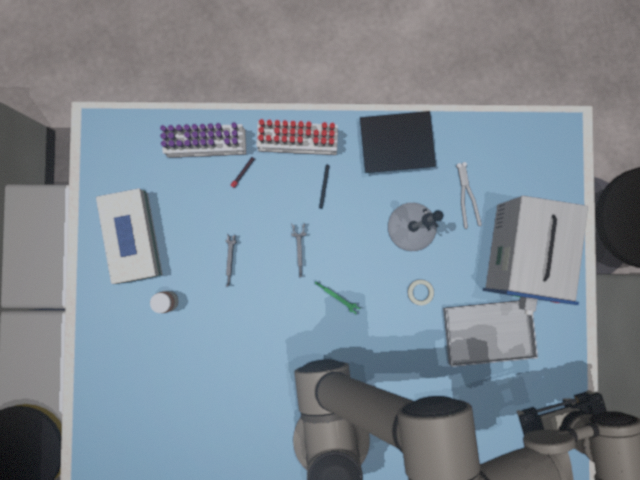

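The scene view shows three look-alikes: a grey arm at scene (420,283) / top (231,258), a grey arm with a wider jaw at scene (343,288) / top (300,250), and a green arm at scene (305,245), which is excluded. By the description I choose the one at (420,283). Next is a close crop to check it, with the stand alongside.

```bash
python3 - <<'E'
import cv2,numpy as np
t=cv2.imread('pics/top0.png');s=cv2.imread('pics/scene0.png')
f=lambda im,x,y,w,h,k:cv2.resize(im[y:y+h,x:x+w],None,fx=k,fy=k,interpolation=cv2.INTER_CUBIC)
a=f(t,215,215,100,75,4);b=f(t,380,190,100,75,4);c=f(s,320,250,120,75,4)[:, :400+80];d=f(s,160,180,80,75,4)
out=np.vstack([np.hstack([a,b]),np.hstack([c,d])]);print(out.shape);cv2.imwrite('pics/crop1.png',out)
E
```

```text
(600, 800, 3)
```

View pics/crop1.png

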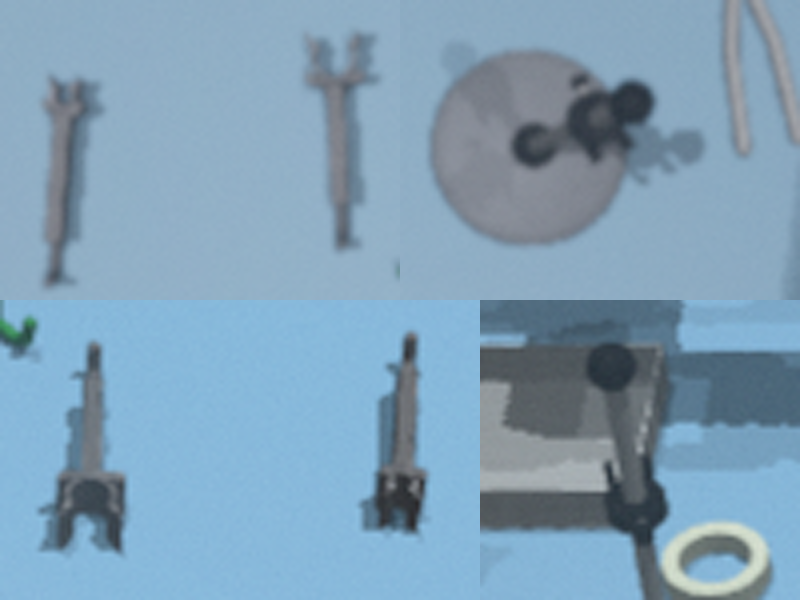

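The crop confirms it: the arm at top (231,258) has the narrow jaw and the other one's is clearly wider. The next crop zooms in on the collar lugs and the arm ends for measuring.

```bash
cat > m.py <<'E'
from h import *
np.set_printoptions(precision=1,suppress=True)
cs={k:snap(k) for k in('scene','top')}
import pickle; pickle.dump(cs,open('cs.pkl','wb'))
f=lambda im,x,y,w,h,k:cv2.resize(im[y:y+h,x:x+w],None,fx=k,fy=k,interpolation=cv2.INTER_CUBIC)
t=cs['top']['img'][:,:,::-1];s=cs['scene']['img'][:,:,::-1]
a=f(t,412,205,36,30,11);b=f(s,180,215,36,30,11);c=f(t,215,230,36,60,5);
d=f(s,400,255,36,60,5)
q=np.zeros((330+300,792,3),np.uint8);q[:330,:396]=a;q[:330,396:]=b;q[330:,:180]=c;q[330:,200:380]=d
k=f(s,180,185,36,30,5);l=f(t,395,210,36,30,5);q[330:480,400:580]=k;q[330:480,600:780]=l
cv2.imwrite('pics/crop2.png',q[:600])
E
python3 m.py
```

```text
(no output)
```

View pics/crop2.png

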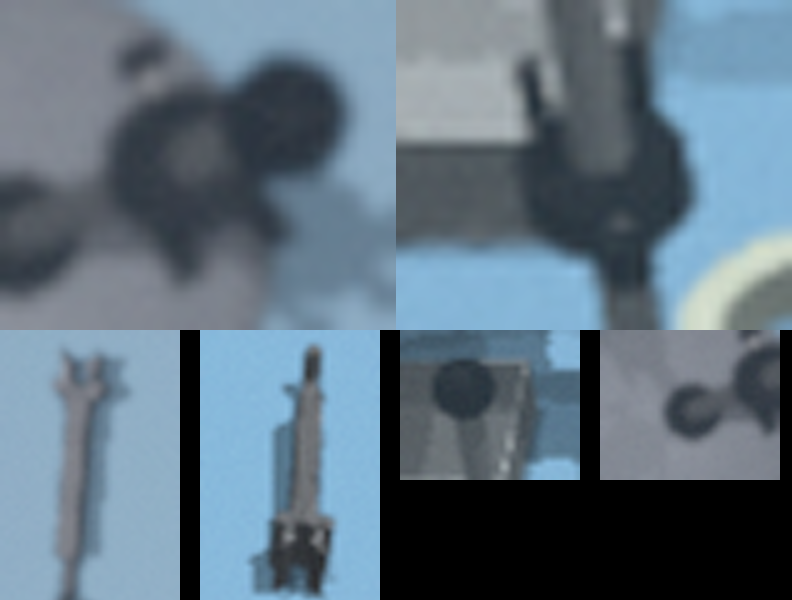

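```bash
cat > fit.py <<'E'
from h import *; import pickle
from scipy.optimize import least_squares as LS
np.set_printoptions(precision=2,suppress=True)
cs=pickle.load(open('cs.pkl','rb')); T,S=cs['top'],cs['scene']
def Rz(a): return np.array([[np.cos(a),-np.sin(a),0],[np.sin(a),np.cos(a),0],[0,0,1]])
# stand: x,y,yaw,zc ; model points
def fs(p):
    x,y,a,z=p; o=np.array([x,y,0]); R=Rz(a)
    W=lambda q:o+R@np.array(q,float)
    M=[(T,W([0,0,333]),(438.4,215.2)),(S,W([0,0,333]),(192.8,196.8)),
       (T,W([0,0,z-4]),(428.4,219.5)),(S,W([0,0,z-4]),(199.3,231.6)),
       (T,W([-25,10,z+8]),(429.3,230)),(T,W([-25,-10,z+8]),(437.5,225.5)),
       (S,W([-20,10,z+8]),(201.5,220)),(S,W([-20,-10,z+8]),(192,221))]
    return np.concatenate([proj(c,w)-np.array(m) for c,w,m in M])
r=LS(fs,[600,-222,0.4,225]);print('stand',r.x,'\n',r.fun.reshape(-1,2))
def fa(p):
    x,y,a=p;o=np.array([x,y,0]);R=Rz(a);W=lambda q:o+R@np.array(q,float)
    M=[(T,W([-100,0,30]),(228.6,275)),(S,W([-100,0,30]),(422.6,266)),(T,W([-14,0,30]),(230.6,244)),(S,W([-14,0,30]),(420.4,291.5)),
       (T,W([13,11,34]),(228,234.5)),(T,W([13,-11,34]),(234.4,235.4))]
    return np.concatenate([proj(c,w)-np.array(m) for c,w,m in M])
r=LS(fa,[510,286,0]);print('arm',r.x,'\n',r.fun.reshape(-1,2))
x,y,a=r.x;print('grip',np.array([x,y])+Rz(a)[:2,:2]@[-70,0])
E
python3 fit.py
```

```text
stand [ 594.34 -226.07    0.39  240.15] 
 [[-0.9  -0.15]
 [-0.12 -0.07]
 [ 0.2  -0.54]
 [-0.3  -0.83]
 [ 0.52 -0.27]
 [ 0.02  1.08]
 [-0.15  0.12]
 [ 0.36  0.89]]
arm [552.69 281.72  -0.07] 
 [[-0.8   0.16]
 [-0.63  0.09]
 [-0.08  0.24]
 [-0.21 -0.66]
 [-0.81 -0.33]
 [ 0.71 -0.6 ]]
grip [482.88 286.81]
```

```bash
python3 -c "
from h import *;print(get_obs()['tcp_rot'])"
python3 -m handwheel '[[[25.6,50.5,0],[0,0,-0.035]],[[25.6,50.5,0],[0,0,-0.035]],[[25.6,50.5,0],[0,0,-0.035]],[[25.6,50.5,0],[0,0,-0.035]],[[25.6,50.5,0],[0,0,-0.035]],[[25.6,50.5,0],[0,0,-0.035]],[[25.6,50.5,0],[0,0,-0.035]],[[25.6,50.5,0],[0,0,-0.035]],[[25.6,50.5,0],[0,0,-0.035]],[[25.6,50.5,0],[0,0,-0.035]]]' 0
```

```text
[3.14149778e+00 1.74768119e-05 2.77756034e-01]
time: 2.35
tool_pos: [400.7, 1.9, 249.1]
tcp_rot: [3.141, -0.001, -0.073]
contact_force: [1.3, -0.8, -0.2]
grip_width: 92.1
```

```bash
python3 -m handwheel '[[[13.7,47.5,-21.5],[0,0,0]],[[13.7,47.5,-21.5],[0,0,0]],[[13.7,47.5,-21.5],[0,0,0]],[[13.7,47.5,-21.5],[0,0,0]],[[13.7,47.5,-21.5],[0,0,0]],[[13.7,47.5,-21.5],[0,0,0]],[[0,0,0],[0,0,0]]]' 0
python3 - <<'E'
from h import *
c=snap('top');d=snap('scene')
f=lambda im,x,y,w,h,k:cv2.resize(im[y:y+h,x:x+w,::-1],None,fx=k,fy=k,interpolation=cv2.INTER_CUBIC)
cv2.imwrite('pics/c3.png',np.hstack([f(c['img'],180,200,100,120,4),f(d['img'],370,200,100,120,4)]))
E
```

```text
time: 3.22
tool_pos: [481.6, 287.5, 117.5]
tcp_rot: [3.141, 0.003, -0.069]
contact_force: [-0.0, -0.3, 0.5]
grip_width: 91.5
```

View pics/c3.png

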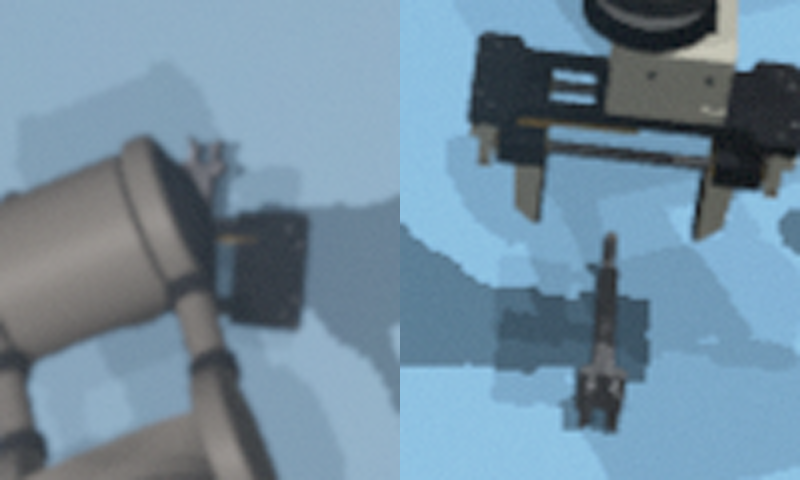

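The fingers straddle the web: scene crop, fingers at (528,210) and (708,225), arm at (607,300). I'll descend and grip.

```bash
python3 -m handwheel '[[[0.3,0,-25],[0,0,0]],[[0.3,0,-25],[0,0,0]],[[0.3,0,-22],[0,0,0]],[[0,0,-14],[0,0,0]],[[0,0,-6.5],[0,0,0]],[[0,0,0],[0,0,0]]]' 0
python3 -m handwheel '[[[0,0,0],[0,0,0]],[[0,0,0],[0,0,0]],[[0,0,0],[0,0,0]],[[0,0,0],[0,0,0]],[[0,0,0],[0,0,0]],[[0,0,0],[0,0,0]]]' 1
```

```text
time: 4.08
tool_pos: [483.3, 284.9, 27.5]
tcp_rot: [3.142, -0.0, -0.073]
contact_force: [0.5, -0.3, -0.1]
grip_width: 91.7
time: 4.82
tool_pos: [483.1, 285.1, 27.2]
tcp_rot: [3.141, 0.0, -0.072]
contact_force: [-0.8, -0.5, -0.5]
grip_width: 36.3
```

```bash
python3 -m handwheel '[[[0,0,-2],[0,0,0]],[[0,0,0],[0,0,0]],[[0,0,0],[0,0,0]],[[0,0,0],[0,0,0]],[[0,0,0],[0,0,0]],[[0,0,0],[0,0,0]]]' 1
```

```text
time: 5.58
tool_pos: [483.1, 285.1, 25.2]
tcp_rot: [3.141, 0.0, -0.072]
contact_force: [-0.1, -0.5, -0.6]
grip_width: 11.4
```

```bash
python3 -m handwheel '[[[0,0,20],[0,0,0]],[[0,0,40],[0,0,0]],[[0,0,50],[0,0,0]],[[0,0,50],[0,0,0]],[[0,0,50],[0,0,0]],[[0,0,40],[0,0,0]],[[0,0,15],[0,0,0]]]' 1
python3 -m handwheel '[[[-2,-25,0],[0,0,0.04]],[[-2,-50,0],[0,0,0.04]],[[-2,-50,0],[0,0,0.04]],[[-2,-50,0],[0,0,0.04]],[[-2,-50,0],[0,0,0.04]],[[-2,-50,0],[0,0,0.04]],[[-2,-50,0],[0,0,0.04]],[[-2,-50,0],[0,0,0.04]],[[-2,-50,0],[0,0,0.04]],[[-2,-50,0],[0,0,0.04]],[[-2,-40,0],[0,0,0.03]],[[-2,-20,0],[0,0,0.032]]]' 1
python3 -m handwheel '[[[14,-10,0],[0,0,0]],[[14,-10,0],[0,0,0]],[[0,0,0],[0,0,0]]]' 1
python3 - <<'E'
from h import *
import pickle
c=snap('top');d=snap('scene');pickle.dump({'top':c,'scene':d},open('cs2.pkl','wb'))
f=lambda im,x,y,w,h,k:cv2.resize(im[y:y+h,x:x+w,::-1],None,fx=k,fy=k,interpolation=cv2.INTER_CUBIC)
cv2.imwrite('pics/c4.png',np.hstack([f(c['img'],400,190,66,80,6),f(d['img'],160,170,66,80,6)]))
E
```

```text
time: 6.45
tool_pos: [483.6, 285.4, 292.7]
tcp_rot: [-3.14, -0.004, -0.072]
contact_force: [0.0, 0.1, -1.3]
grip_width: 11.9
time: 7.95
tool_pos: [458.3, -251.7, 288.4]
tcp_rot: [-3.139, 0.002, 0.389]
contact_force: [0.3, 0.4, -1.0]
grip_width: 11.8
time: 8.32
tool_pos: [487.1, -270.1, 288.3]
tcp_rot: [-3.139, 0.002, 0.389]
contact_force: [-0.2, 0.3, -1.0]
grip_width: 12.0
```

View pics/c4.png

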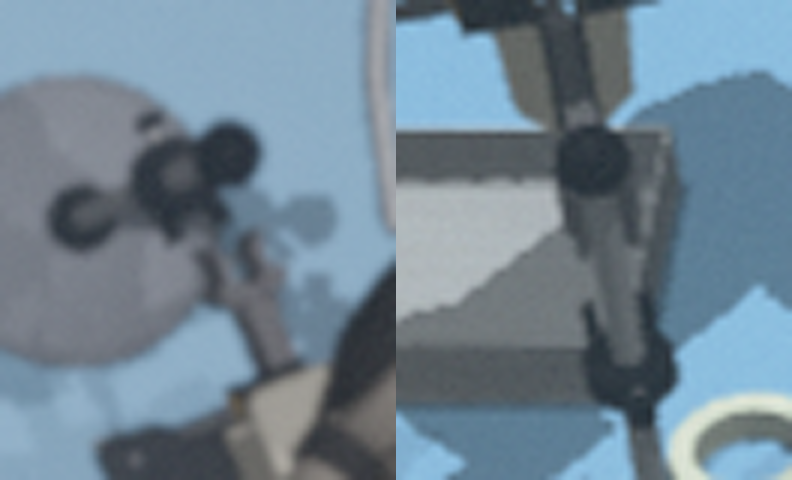

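The top crop shows the jaw tips at image (434.2,232) and (442,230.3), with the web centre at (445.3,247.5). The jaw points at the post and sits above the lugs. I'll compare this with the prediction.

```bash
python3 - <<'E'
from h import *; import pickle
np.set_printoptions(precision=1,suppress=True)
c=pickle.load(open('cs2.pkl','rb')); T=c['top']
a=.389; u=np.array([np.cos(a),np.sin(a)]); n=np.array([-u[1],u[0]]); tcp=np.array([487.1,-270.1]); b=tcp+70*u; P=np.array([594.3,-226.1])
W=lambda q:np.r_[b+u*q[0]+n*q[1],263+q[2]]
for q in([13,11,34],[13,-11,34],[-35,0,30]): print(q,proj(T,W(q)))
for px in((434.2,232),(442,230.3)): 
    w=onz(T,*px,297)[:2]; print('tip rel bore',(w-b)@u,(w-b)@n)
w=onz(T,445.3,247.5,293)[:2]; print('web lateral',(w-b)@u,(w-b)@n)
print('post rel bore',(P-b)@u,(P-b)@n)
for px in((438.4,215.2),):
    w=onz(T,*px,333)[:2]; print('knob rel bore (top cam)',(w-b)@u,(w-b)@n)
E
```

```text
[13, 11, 34] [435.1 231.6]
[13, -11, 34] [443.9 228. ]
[-35, 0, 30] [447.1 249.2]
tip rel bore 12.864411503234441 13.339578488794722
tip rel bore 9.787918853043138 -4.851495628140503
web lateral -29.847858856495765 2.3504570976580905
post rel bore 45.87854374231457 0.05567908478768403
knob rel bore (top cam) 44.862045765097896 -1.6876365296939781
```

```bash
python3 - <<'E'
from h import *; import pickle
np.set_printoptions(precision=1,suppress=True)
c=pickle.load(open('cs2.pkl','rb')); T=c['top']
for px,z in(((438.3,215.3),333),((413.3,226.2),31),((430,220),240)): print(onz(T,*px,z))
im=T['img'][205:255,405:455,::-1]
cv2.imwrite('pics/c5.png',cv2.resize(cv2.convertScaleAbs(im,alpha=1.5,beta=-40),None,fx=12,fy=12,interpolation=cv2.INTER_CUBIC))
E
```

```text
[ 593.8 -227.9  333. ]
[ 592.7 -225.6   31. ]
[ 591.5 -228.6  240. ]
```

View pics/c5.png

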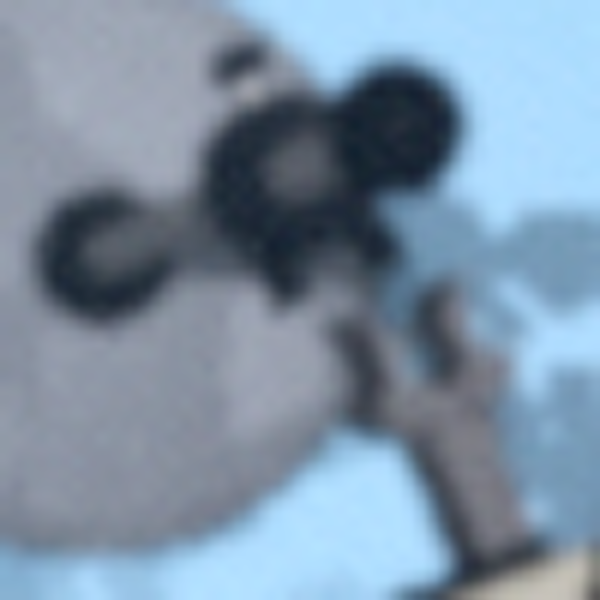

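```bash
python3 -m handwheel '[[[12.5,3.5,0],[0,0,0]],[[11.5,3.7,0],[0,0,0]],[[0,0,0],[0,0,0]]]' 1
python3 -m handwheel '[[[4.6,1.9,0],[0,0,0]],[[4.6,1.9,0],[0,0,0]],[[0,0,0],[0,0,0]]]' 1
python3 -m handwheel '[[[4.6,1.9,0],[0,0,0]],[[4.6,1.9,0],[0,0,0]],[[0,0,0],[0,0,0]]]' 1
```

```text
time: 8.8
tool_pos: [512.0, -262.0, 290.1]
tcp_rot: [3.142, -0.0, 0.391]
contact_force: [0.4, -1.1, -1.0]
grip_width: 11.9
time: 9.18
tool_pos: [520.3, -258.7, 290.2]
tcp_rot: [-3.141, 0.0, 0.39]
contact_force: [-0.4, -0.4, -0.1]
grip_width: 11.5
time: 9.55
tool_pos: [528.8, -255.4, 290.1]
tcp_rot: [-3.141, 0.003, 0.39]
contact_force: [-5.7, -1.6, 0.7]
grip_width: 11.7
```

```bash
python3 -m handwheel '[[[3.7,1.5,0],[0,0,0]],[[0,0,0],[0,0,0]]]' 1
python3 -m handwheel '[[[3.7,1.5,0],[0,0,0]],[[0,0,0],[0,0,0]]]' 1
python3 -m handwheel '[[[3.7,1.5,0],[0,0,0]],[[0,0,0],[0,0,0]]]' 1
```

```text
time: 9.8
tool_pos: [531.9, -254.2, 290.0]
tcp_rot: [-3.141, 0.004, 0.389]
contact_force: [-8.7, -2.3, 0.6]
grip_width: 11.8
time: 10.05
tool_pos: [535.1, -252.9, 289.9]
tcp_rot: [-3.141, 0.005, 0.389]
contact_force: [-10.5, -2.8, -0.3]
grip_width: 11.6
time: 10.3
tool_pos: [538.9, -251.3, 289.8]
tcp_rot: [-3.141, 0.005, 0.389]
contact_force: [-5.1, -1.1, -3.0]
grip_width: 11.8
```

```bash
python3 -m handwheel '[[[-4.3,-1.8,0],[0,0,0]],[[-4.3,-1.8,0],[0,0,0]],[[0,0,0],[0,0,0]]]' 1
python3 -m handwheel '[[[-2.8,-1.1,0],[0,0,0]],[[0,0,0],[0,0,0]]]' 1
python3 - <<'E'
from h import *
c=snap('top');d=snap('scene')
f=lambda im,x,y,w,h,k:cv2.resize(im[y:y+h,x:x+w,::-1],None,fx=k,fy=k,interpolation=cv2.INTER_CUBIC)
cv2.imwrite('pics/c6.png',np.hstack([f(c['img'],410,200,40,48,10),f(d['img'],180,185,40,48,10)]))
E
```

```text
time: 10.68
tool_pos: [531.6, -254.1, 289.8]
tcp_rot: [-3.141, 0.001, 0.389]
contact_force: [-3.1, -0.3, -3.9]
grip_width: 11.9
time: 10.92
tool_pos: [529.4, -255.1, 290.1]
tcp_rot: [-3.141, -0.0, 0.39]
contact_force: [-0.9, 1.0, -3.4]
grip_width: 11.9
```

View pics/c6.png

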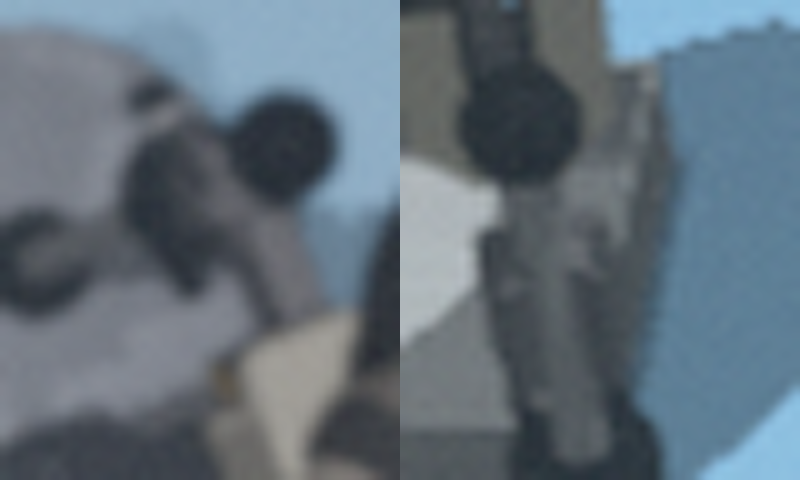

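The jaw reads as snapped on: the force dropped from about 11 N to 5 N and fades on backing off. In the top crop the knob is at (438.3,214.7), so the post is upright again, and the post lies inside the jaw. I'll slide down while watching the force.

```bash
python3 -m handwheel '[[[0,0,-2],[0,0,0]],[[0,0,-3],[0,0,0]],[[0,0,-3],[0,0,0]],[[0,0,0],[0,0,0]]]' 1
python3 -m handwheel '[[[0,0,-3],[0,0,0]],[[0,0,-3],[0,0,0]],[[0,0,0],[0,0,0]]]' 1
```

```text
time: 11.52
tool_pos: [529.2, -255.2, 282.1]
tcp_rot: [3.142, -0.0, 0.39]
contact_force: [-0.5, 0.6, 1.7]
grip_width: 11.6
time: 11.9
tool_pos: [529.1, -255.2, 275.7]
tcp_rot: [-3.141, 0.0, 0.39]
contact_force: [-1.1, 0.0, -0.4]
grip_width: 11.8
```

```bash
python3 -m handwheel '[[[0,0,-2],[0,0,0]],[[0,0,0],[0,0,0]]]' 1
python3 -m handwheel '[[[0,0,-2],[0,0,0]],[[0,0,0],[0,0,0]]]' 1
python3 -m handwheel '[[[0,0,-2],[0,0,0]],[[0,0,0],[0,0,0]]]' 1
```

```text
time: 12.15
tool_pos: [529.2, -255.2, 274.0]
tcp_rot: [-3.141, 0.0, 0.39]
contact_force: [-1.8, 0.1, 1.1]
grip_width: 12.2
time: 12.4
tool_pos: [529.1, -255.2, 272.1]
tcp_rot: [-3.141, 0.0, 0.39]
contact_force: [-2.1, 0.8, 0.3]
grip_width: 11.6
time: 12.65
tool_pos: [529.1, -255.3, 270.0]
tcp_rot: [-3.141, 0.0, 0.39]
contact_force: [-0.8, 0.7, 0.3]
grip_width: 12.0
```

```bash
python3 -m handwheel '[[[0,0,-2],[0,0,0]],[[0,0,0],[0,0,0]]]' 1
python3 -m handwheel '[[[0,0,-1.5],[0,0,0]],[[0,0,0],[0,0,0]]]' 1
python3 -m handwheel '[[[0,0,-1.5],[0,0,0]],[[0,0,0],[0,0,0]]]' 1
python3 - <<'E'
from h import *
c=snap('top');d=snap('scene')
f=lambda im,x,y,w,h,k:cv2.resize(im[y:y+h,x:x+w,::-1],None,fx=k,fy=k,interpolation=cv2.INTER_CUBIC)
cv2.imwrite('pics/c7.png',np.hstack([f(c['img'],410,200,40,48,10),f(d['img'],180,190,40,48,10)]))
E
```

```text
time: 12.9
tool_pos: [529.1, -255.3, 268.0]
tcp_rot: [-3.141, 0.0, 0.39]
contact_force: [-1.2, 0.6, 0.6]
grip_width: 11.8
time: 13.15
tool_pos: [529.1, -255.3, 266.6]
tcp_rot: [-3.141, 0.0, 0.39]
contact_force: [-1.2, -0.1, 1.3]
grip_width: 12.0
time: 13.4
tool_pos: [529.4, -255.5, 266.0]
tcp_rot: [3.14, -0.001, 0.39]
contact_force: [-2.0, 0.5, 5.7]
grip_width: 12.0
```

View pics/c7.png

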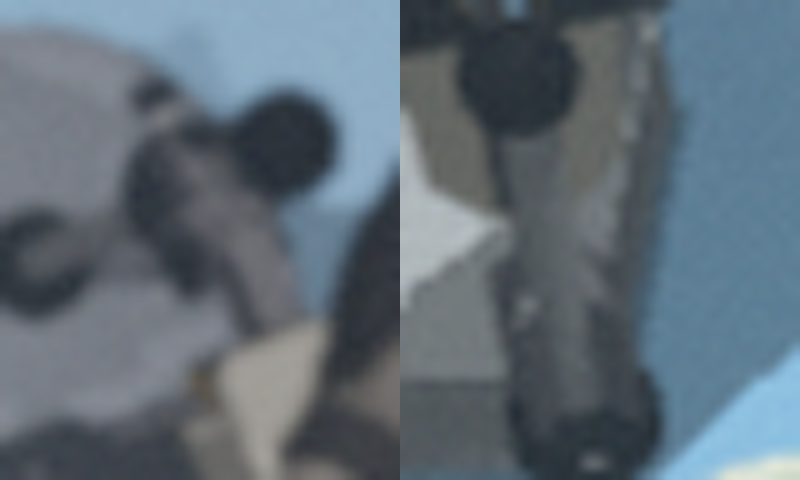

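The force rises at underside ≈ 241 mm. The collar was estimated at 240 and its lug tops at 248, so the web is between the lugs. In the scene crop the jaw sits on the collar around (580,400). I'll press a little more to confirm the stop.

```bash
python3 -m handwheel '[[[0,0,-0.7],[0,0,0]],[[0,0,0],[0,0,0]]]' 1
```

```text
time: 13.75
tool_pos: [529.5, -255.6, 265.8]
tcp_rot: [3.14, -0.001, 0.39]
contact_force: [-2.4, 1.1, 7.7]
grip_width: 11.9
```

```bash
python3 -m handwheel '[[[0,0,0.6],[0,0,0]],[[0,0,0],[0,0,0]]]' 1
python3 -m handwheel '[[[0,0,0],[0,0,0]],[[0,0,0],[0,0,0]],[[0,0,0],[0,0,0]],[[0,0,0],[0,0,0]],[[0,0,0],[0,0,0]],[[0,0,0],[0,0,0]],[[0,0,0],[0,0,0]],[[0,0,0],[0,0,0]]]' 0
python3 -m handwheel '[[[-2,-1,15],[0,0,0]],[[-2,-1,25],[0,0,0]],[[-2,-1,40],[0,0,0]],[[-10,-5,50],[0,0,0]],[[-40,20,20],[0,0,0]],[[-45,20,0],[0,0,0]],[[-30,-50,0],[0,0,0]],[[-30,-50,0],[0,0,0]],[[-20,-55,0],[0,0,0]],[[-10,-55,0],[0,0,0]],[[0,0,0],[0,0,0]]]' 0
python3 - <<'E'
from h import *; import pickle
c=snap('top');d=snap('scene');pickle.dump({'top':c,'scene':d},open('cs3.pkl','wb'))
f=lambda im,x,y,w,h,k:cv2.resize(im[y:y+h,x:x+w,::-1],None,fx=k,fy=k,interpolation=cv2.INTER_CUBIC)
cv2.imwrite('pics/c8.png',np.hstack([f(c['img'],400,190,80,96,5),f(d['img'],160,165,80,96,5)]))
E
```

```text
time: 14.0
tool_pos: [529.4, -255.4, 265.9]
tcp_rot: [3.14, -0.001, 0.39]
contact_force: [-3.4, 0.6, 6.1]
grip_width: 11.9
time: 15.0
tool_pos: [529.2, -255.3, 265.2]
tcp_rot: [3.141, -0.0, 0.39]
contact_force: [-0.2, -0.1, 0.6]
grip_width: 87.4
time: 16.38
tool_pos: [336.6, -436.3, 414.6]
tcp_rot: [-3.141, 0.001, 0.385]
contact_force: [-0.6, 0.8, -1.0]
grip_width: 91.5
```

View pics/c8.png

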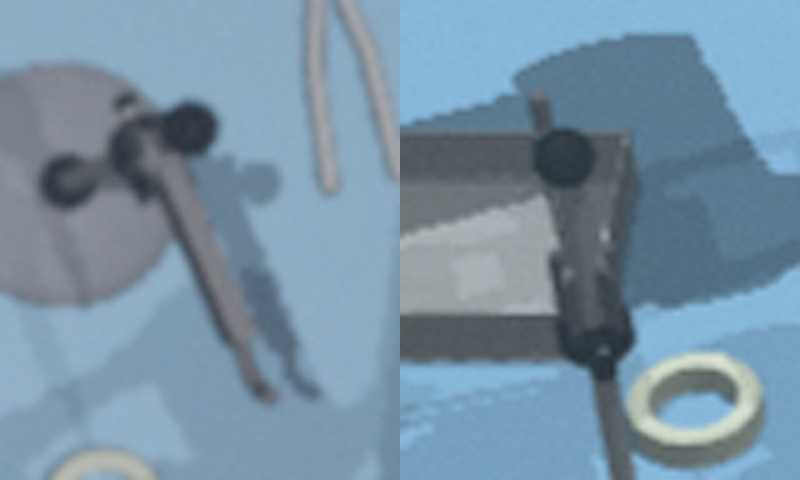

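```bash
python3 - <<'E'
from h import *; import pickle
np.set_printoptions(precision=1,suppress=True)
c=pickle.load(open('cs3.pkl','rb'));c0=pickle.load(open('cs.pkl','rb')); T,S=c['top'],c['scene']
u=np.array([np.cos(.39),np.sin(.39)])
for z in(240,248):
  for q,k in((-100,30),(-133,34)):
    w=np.r_[np.array([594.3,-226.1])+u*q,z+k]; print(z,q,proj(T,w),proj(S,w))
# collar shift between start and now: match lower collar/post patch in scene
a=c0['scene']['img'][229:243,190:210];b=S['img'][222:250,183:217]
r=cv2.matchTemplate(b,a,cv2.TM_CCOEFF_NORMED);print(cv2.minMaxLoc(r),'no shift=(7,7)')
E
```

```text
240 -100 [447.9 257.1] [190.4 191.8]
240 -133 [453.7 270.2] [188.1 181.9]
248 -100 [448.7 257. ] [189.9 189. ]
248 -133 [454.6 270.2] [187.6 179.2]
(-0.3717415928840637, 0.9894738793373108, (0, 0), (7, 7)) no shift=(7,7)
```

```bash
python3 -c "
from h import *;print(bot.close_job())"
```

```text
the job is handed in; nothing more can be done
None
```

I fitted the narrow-jawed grey arm to the stand and handed the job in at about 16 s of the 54 s allowed. No verdict was reported, so the result rests on my own checks.

**What I did:** I gripped the arm by its web and pressed the jaw onto the post with the arm's underside at about 265 mm. It snapped over at about 11 N. I then backed off until the post stood upright, slid the arm down, and it met a firm stop. I let go and moved the robot clear.

**Last checks:**
- **Seating:** the arm stopped with its underside at about 241 mm. I had measured the collar's top face at about 240 mm, and the lug tops would be at 248 mm, so the web is down between the lugs. The highest downward push I read was about 8 N, below the 18 N at which the collar slips.
- **Collar:** it shows no shift from the start picture in the scene camera (image match 0.99).
- **Heading:** the web end in the top picture matches a fitted arm to within 1 pixel, and the hook to about 1 pixel (roughly 2.5 mm each).

**What disagreed:**
- **Hook height:** in the scene picture the hook's tip is about 2 pixels lower than a perfectly level arm would give. That could be a droop of about 2 degrees (limit 8) or the hook being lower than I assumed.
- **Camera offset:** the two cameras differed by about 2 mm sideways at the post, so I split the difference before pressing the jaw on.
- **Bystanders:** I did not measure them again at the end. The robot's path stayed clear of them.

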